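# Hook the stray cassette out of the dryer and latch its door

### The job

A yellow tissue cassette has been left deep inside the narrow dryer, where no gripper fits: pick up the long orange-handled hook from its mat, reach in behind the cassette and draw it out onto the open bench in front, lying flat and clear of the door's swing. Lay the hook back along its mat as it lay, and only then push the dryer door shut until its sprung tongue snaps behind the strike and the door stays shut when let go, without leaning hard on it. Leave the other things on the bench where they stand.

Things in the scene. Friction and masses are not known exactly. Their poses are not given: they have to be found in the camera images.
- dryer: Fixed small white bench dryer (mm). Origin: on the bench, centre of its mouth; +x points into it, +y to the door's hinge side, z up. Tunnel 177 deep, 74 clear width (y -37 to +37), clear roof's underside 86 above the bench, which is its floor; walls 8. A control unit 120 high stands beside it, y -46 to -161, its front 4 mm behind the mouth.
- lamp (a point): Middle of the underside of the grey lamp bar fixed across the dryer's front, 197 mm above the bench; dryer's axes. Bar: 42 mm in x (57 to 15 mm in front of the mouth), 260 mm in y, 26 mm high. It keeps an upright gripper from the shut door: lean the tool 35 to 45 deg, fingers pointing down and into the dryer's +x.
- strike (a point): Middle of the fixed round steel strike (8 mm thick, upright) that the door's tongue snaps behind: 19.5 mm in front of the mouth at the door's free edge. Its bracket stands out 24 mm in front of the mouth, y -47 to -65 mm in the dryer's axes, 28 to 62 mm above the bench.
- door (a joint): Angle a of the grey dryer door, rad: 0 shut, grows as it swings out (stop at 2.0). From the hinge the door runs along (-sin a, -cos a) in the dryer's x, y; its outer face looks to (-cos a, +sin a). It stays where left, but springs back to about 0.19 if let go unlatched below that; latched, it rests at about 0.035.
- door_hinge (a point): Fixed point on the door's upright hinge axis (middle of the door's thickness), 45 mm above the bench; dryer's axes. Door: 92 mm from this axis to its free edge, 12 mm thick, from 5 to 85 mm above the bench, no handle.
- door_push (a point): Centre of the blue push plate on the door's outer face, 65 mm from the hinge axis, 45 mm above the bench; its -x axis is the face's outward normal. Swinging takes about 0.5 N; below about 0.19 rad the brass sloped tongue on the free edge rides over the strike and a buffer pushes back, 6 to 13 N here; near 0.06 rad the tongue snaps in, then the gasket stops it hard at 0.
- hook_grip (a point): Point to grip on the long hook's orange handle, an upright 22 x 22 mm block 66 mm high: on its axis, 48 mm above its underside. +x runs from the handle along the 8 mm round steel rod to the blade, z up. Rod axis 32 mm, blade edge 0 mm above the underside. Blade: upright plate across the rod's end, 280 mm from the handle's axis, 4 mm thick, 36 wide, 38 high. 0.1 to 0.2 kg.
- cassette_c (a point): Centre of the yellow tissue cassette, a flat block 28 x 40 x 8 mm (x, y, z; low white ribs on top to 10 mm) lying loose on the bench in the dryer; z up; about 20 g.
- mat: Fixed black rubber mat with blue edge lines, 3 mm thick, 370 mm along x by 100 mm along y (x from -55 to +315, y from -50 to +50). Origin on the bench under where the hook's handle lies; the hook lies along its +x.
- jar_c (a point): Centre of an amber jar with red cap, 52 mm across, 80 mm high (bystander).
- cup_c (a point): Centre of a white cup, 60 mm across, 70 mm high (bystander).
- flask_c (a point): Centre of a white plastic bottle with blue cap, 48 mm across, 90 mm high (bystander).
- slidebox_c (a point): Centre of a green slide box, 70 x 100 x 32 mm (bystander).
- moulds_c (a point): Centre of a stack of steel moulds, 40 x 32 x 42 mm (bystander).

How it is judged (in metres and radians):
On the way, in this order (a step that is already met when the one before it is completed fails the run):
1. the hook's blade is deep inside the dryer: its handle less than 195 mm in front of the mouth, rod pointing in (x of hook_grip in the frame of dryer above -0.195 m and y of hook_grip in the frame of dryer between -0.06 and 0.06 m and angle between the x axis of hook_grip and the x axis of dryer, either way round below 0.25 rad), for 0.1 s.
2. the cassette lies flat on the bench, its centre 115 to 350 mm in front of the dryer's mouth (x of cassette_c in the frame of dryer between -0.35 and -0.115 m and height (world z) of cassette_c below 0.012 m and angle between cassette_c's own z axis and vertical below 0.2 rad), for 0.1 s.
3. the hook lies back along its mat, let go (x of hook_grip in the frame of mat between -0.045 and 0.045 m and y of hook_grip in the frame of mat between -0.04 and 0.04 m and angle between the x axis of hook_grip and the x axis of mat, either way round below 0.15 rad and angle between hook_grip's own z axis and vertical below 0.1 rad and z of hook_grip in the frame of mat below 0.058 m and contact force between the fingers and hook below 0.05 N and linear speed of hook below 0.02 m/s), for 0.2 s.
4. the door is shut (below 0.06 rad) (value of joint door below 0.06 rad), for 0.2 s.
At the end, for the whole second after the job is handed in: Door latched, below 0.06 rad; cassette flat, at rest, its centre 115 to 350 mm in front of the dryer mouth; hook at rest along its mat, handle within 45 mm (along) and 40 mm (across) of the mat origin, rod within 0.15 rad of the mat (all of step 2 and all of step 3 and value of joint door below 0.06 rad and linear speed of cassette below 0.02 m/s); the robot touches nothing.
It fails at once if the gripper pushes on the dryer or its door with more than 40 N (contact force between any of the fingers, the arm and dryer above 40 N).
It fails at once if a bystander is moved by more than 30 mm (distance of any of jar_c, cup_c, flask_c, slidebox_c, moulds_c from where it was at the start of the episode above 0.03 m).
It also fails if it takes over 67 s, if anything falls off the work surface, if the arm or the gripper's body presses on something with over 40 N, if the wrist force passes 120 N, or if a joint passes its speed limit or range.

### The arm

A 6-joint arm with a two-finger parallel gripper is mounted at the origin on the work surface. World frame = base frame: x ahead of the robot, y to its left, z up, the work surface at z = 0. Lengths are in m, angles in degrees, forces in N, time in s.
With the tool pointing down it reaches from about 0.25 to 0.775 m from the base axis. Payload 4 kg.
Tool frame: the origin (TCP) lies on the centre line of the jaws, within the pads' length; the fingertips stand 17 mm ahead of it and the grasp point (between the pads) lies 2 mm behind it; z points along the fingers, y is the line along which they close (so a half turn about z gives the same grasp; the last joint's range is limited). The gripper opens to 94 mm and grips with 3 to 60 N. Pads are 16 mm wide; open, the fingers measure 119 mm over their backs; the gripper's body (75 mm by 177 mm) begins 78 mm behind the grasp point.
Start: joints at [-74.089, 4.996, 78.535, -0, 96.463, -5.907], TCP at [0.204, -0.511, 0.223] pointing down, gripper open.
Joint ranges: [-177.83, 177.83], [-43.37, 116.18], [15.69, 146.23], [-61.86, 241.86], [9.47, 152.12], [-147.06, 147.06]. Speed limits (degrees/s): [159.86, 159.86, 180, 180, 180, 180].

### API

Orientations are given as [roll, pitch, yaw] about the fixed x, y, z axes, in that order (R = Rz(yaw) Ry(pitch) Rx(roll)).
In Python, from station import env, eyes, ticket gives the robot as it stands. The module is installed in compiled form; this text tells all that it offers.
- The arm moves only by the tool drive_tool, never from a script. Its arguments are lists of equal length, an entry for each row: "dp": the shift along the world's x, y, z scaled (see below), a list of three; "rot": the turn, a rotation vector about the world's x, y, z scaled (see below), a list of three; "jaw": the closure in counts, from 0 (fully open) to 255 (shut). In form: {"dp": [[dx, dy, dz], ...], "rot": [[rx, ry, rz], ...], "jaw": [jaw, ...]}. A call has 1 to 20 rows; each row shifts and turns the commanded pose from where the row before left it; what a row does not reach is not made up. The controller multiplies each number of a shift by 0.025 m and each number of a turn by 30 degrees. A row lasts 1/10 s, in which the tool goes at most 50 mm and 8.59 degrees, less where a joint would pass 70% of its speed; a pose out of reach is approached as far as the arm can. A call with a number of a shift or a turn outside -1 to 1 is refused whole. A call with a gripper value outside its range is refused whole. The fingers move at their own pace and stop on an object; the grip force is fixed at half the most. Time passes only in rows, so rows that do not move let the fingers close. It gives the time, the measured TCP pose, the force, the opening and the grip force at its end, in the units of the state.
- env.state(): the state, without advancing time (a new reading comes with each control period).
- eyes.camera(name): name is "scene" or "top" or "wrist"; returns a dict with "image" (400x640x3 uint8, red, green, blue), "range_z" (400x640 float32, m along the optical axis (not along the pixel's ray), 0 where there is no reading), "camera_matrix" (3x3 intrinsics, pixels), "cam_to_world" (4x4, takes a point from camera to world coordinates). Camera axes: x right, y down, z forward; pixel columns grow to the right and rows downward; lengths in m; the calibration is good to about 2 mm. A picture is of the moment at which its call begins.
- ticket.hand_in(): hands the job in; it is judged then, once.
The state is a dict: "clock": time; "joints": joint angles; "joint_vel": joint speeds; "effort": joint torques, N m; "tcp_pos": TCP position; "tcp_rot": TCP orientation; "wrist_force": force on the tool from outside, world axes, zero at the start; "wrist_torque": the same for the moment, N m; "opening": opening from 0.0 (shut) to 1.0 (fully open); "grip_force": force on a finger pad.
Only numpy, scipy, OpenCV 4.12 (cv2) and the standard library are available. Lean on these libraries where they do the work, as an engineer would, in place of code of your own. Each camera call takes 0.05 s, during which the arm holds its last target. There are 200 camera calls.

## Working session

There is one attempt and no reset: what is moved stays moved. The work goes in short steps, Python scripts to look and compute and a tool call to move; the robot and the scene stay as the last step left them, time stands still between calls to the robot, and variables do not carry over. Pictures are saved under pics/ and viewed, at most 10 in all, crops included, and the job is handed in when it is done.

Besides the shell and the picture viewer there is one more tool, called after "Request:" by a JSON object that holds its "api" and its "payload", one argument or row to a line. drive_tool: Moves the arm, as the interface text tells. Shifts and turns lie within -1 to 1; 1 stands for 0.025 m of shift or 30 degrees of turn. Its arguments: {"type":"object","properties":{"dp":{"type":"array","items":{"type":"array","items":{"type":"number"}}},"rot":{"type":"array","items":{"type":"array","items":{"type":"number"}}},"jaw":{"type":"array","items":{"type":"number"}}},"required":["dp","rot","jaw"]}

```bash
mkdir -p pics
cat > h.py <<'E'
import numpy as np, cv2
from station import env, eyes, ticket
def shot(name, fn=None):
    c=eyes.camera(name)
    if fn: cv2.imwrite('pics/'+fn, cv2.cvtColor(c['image'],cv2.COLOR_RGB2BGR)); np.savez('pics/'+fn[:-4]+'.npz',**c)
    return c
def cloud(c):
    z=c['range_z']; K=c['camera_matrix']; v,u=np.mgrid[:z.shape[0],:z.shape[1]]
    P=np.stack([(u-K[0,2])/K[0,0]*z,(v-K[1,2])/K[1,1]*z,z],-1)
    T=c['cam_to_world']; return P@T[:3,:3].T+T[:3,3]
E
python3 - <<'E'
from h import *
for n in('scene','top'):
    c=shot(n,n+'1.png'); print(n,c['cam_to_world'].round(3).tolist(),c['camera_matrix'][0,0])
print(env.state())
E
```

```text
scene [[0.426, 0.705, -0.567, 1.111], [0.905, -0.334, 0.264, -0.363], [-0.004, -0.625, -0.781, 0.901], [0.0, 0.0, 0.0, 1.0]] 376.987066227036
top [[-0.022, -0.988, 0.155, 0.314], [-1.0, 0.025, 0.013, -0.096], [-0.017, -0.154, -0.988, 1.425], [0.0, 0.0, 0.0, 1.0]] 403.878532442034
{'clock': 0.1, 'joints': array([-7.40883668e+01,  5.03550850e+00,  7.86125656e+01, -6.27795370e-05,
        9.64628973e+01, -5.90561678e+00]), 'joint_vel': array([-0.03211018,  0.05464626, -0.27861858,  0.02826971, -0.03503511,
        0.05160882]), 'effort': array([ 2.59551634e-03, -3.41254342e+01, -3.03301764e+01,  7.20845908e-02,
        3.04400269e-02, -9.52894220e-05]), 'tcp_pos': array([ 0.20429395, -0.5101756 ,  0.2214463 ]), 'tcp_rot': array([-1.79889611e+02, -1.13557863e-02,  2.18172320e+01]), 'wrist_force': array([-0.68024232, -0.33900436,  0.03963692]), 'wrist_torque': array([ 0.00999672, -0.00383958,  0.03733095]), 'grip_force': 0.0, 'opening': 0.9991812403058626}
```

View pics/scene1.png

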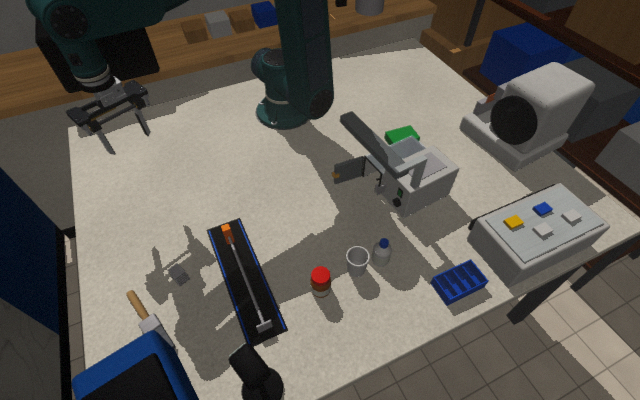

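View pics/top1.png

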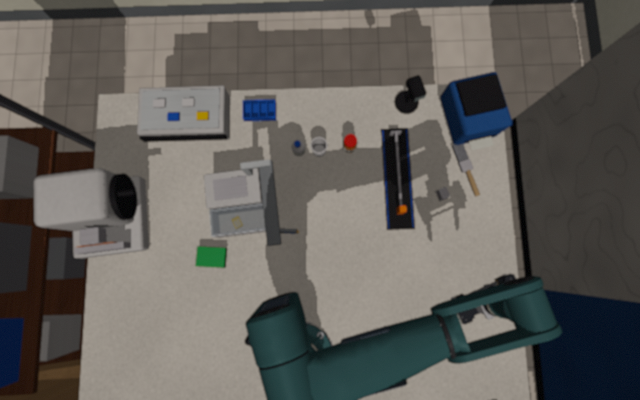

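The overview shows the dryer with its mouth facing right in the top view (about 265,210; cassette visible through the roof at 237,222). The door is open at (285,232), and the hook lies on its mat with the handle at (402,210) and the blade at (396,130). Next I'll measure these.

```bash
cat > m.py <<'E'
from h import *
def rect(P,msk,tag):
    q=P[msk][:,:2].astype(np.float32)
    if len(q)<4: print(tag,'few',len(q));return
    r=cv2.minAreaRect(q*1000); b=cv2.boxPoints(r)
    print(tag,len(q),'c',np.round(r[0],1),'size',np.round(r[1],1),'corners',b.round(0).tolist(),'z',np.median(P[msk][:,2]).round(4))
if __name__=='__main__':
  for n in('top','scene'):
    c=dict(np.load(f'pics/{n}1.npz')); P=cloud(c); ok=c['range_z']>0
    I=c['image']; H=cv2.cvtColor(I,cv2.COLOR_RGB2HSV); h,s,v=[H[...,i].astype(int) for i in range(3)]
    x,y,z=P[...,0],P[...,1],P[...,2]
    R=ok&(x>.2)&(x<.85)&(y>-.6)&(y<.35)
    print('==',n)
    D=R&(y>-.1)&(y<.25)&(x<.65)
    rect(P,D&(z>.212)&(z<.235),'lamp')
    rect(P,D&(z>.112)&(z<.128),'unit')
    rect(P,D&(z>.078)&(z<.1),'roof/door')
    rect(P,R&(h<16)&(h>5)&(s>150)&(z>.055)&(z<.08),'handle')
    rect(P,R&(y<-.2)&(h>105)&(h<130)&(s>120)&(z<.02),'matblue')
    rect(P,R&(h>18)&(h<32)&(s>80)&(z<.12)&(y>0),'yellow')
    rect(P,R&(h>50)&(h<75)&(s>120)&(z>.02),'green')
    rect(P,R&((h<4)|(h>175))&(s>150)&(z>.05),'jar')
    rect(P,R&(y<-.3)&(x>.6)&(v>100)&(s<60)&(z>.03)&(z<.05),'blade')
  import sys
  c=cv2.imread('pics/top1.png')[90:290,180:440]; cv2.imwrite('pics/topcrop.png',cv2.resize(c,None,fx=3,fy=3,interpolation=2))
  c=cv2.imread('pics/scene1.png')[100:300,310:490]; cv2.imwrite('pics/scrop.png',cv2.resize(c,None,fx=3,fy=3,interpolation=2))
E
python3 m.py
```

```text
== top
lamp 1357 c [415.8  70.5] size [419.1  95.3] corners [[201.0, 68.0], [223.0, -25.0], [631.0, 73.0], [608.0, 166.0]] z 0.2259
unit 1260 c [555.6 189. ] size [114.4 130.4] corners [[492.0, 248.0], [505.0, 118.0], [619.0, 130.0], [606.0, 260.0]] z 0.1208
roof/door 1214 c [509.6 131.2] size [212.8 239.6] corners [[401.0, 249.0], [405.0, 9.0], [618.0, 13.0], [614.0, 253.0]] z 0.0909
handle 62 c [ 590.3 -267.4] size [312.2  28.7] corners [[456.0, -349.0], [474.0, -372.0], [724.0, -186.0], [707.0, -163.0]] z 0.0693
matblue 442 c [ 598.1 -352.4] size [353.4  92.1] corners [[421.0, -308.0], [422.0, -400.0], [775.0, -397.0], [774.0, -304.0]] z 0.0032
yellow 124 c [640.2 272.2] size [399.1  42.8] corners [[442.0, 238.0], [454.0, 197.0], [838.0, 306.0], [826.0, 348.0]] z 0.1125
green 515 c [332.9 304.2] size [93.2 63.5] corners [[298.0, 260.0], [362.0, 256.0], [368.0, 349.0], [304.0, 353.0]] z 0.0319
jar 120 c [ 717.5 -181.7] size [38.1 43.8] corners [[694.0, -199.0], [738.0, -202.0], [740.0, -164.0], [697.0, -161.0]] z 0.0803
blade 23 c [ 745.8 -353. ] size [30.5 24.9] corners [[727.0, -
[... 543 characters left out ...]
3.0], [751.0, -195.0], [736.0, -172.0]] z 0.0671
matblue 567 c [ 598.1 -353.7] size [360.7  94.3] corners [[417.0, -308.0], [418.0, -403.0], [779.0, -399.0], [778.0, -305.0]] z 0.0032
yellow 204 c [631.4 165.1] size [524.5  59.1] corners [[416.0, 12.0], [456.0, -32.0], [847.0, 318.0], [807.0, 362.0]] z 0.1126
green 338 c [ 573.6 -108.7] size [861.2 638.7] corners [[208.0, -501.0], [843.0, -572.0], [939.0, 283.0], [305.0, 355.0]] z 0.0316
jar 293 c [ 719.7 -186.2] size [43.6 45.6] corners [[690.0, -197.0], [731.0, -216.0], [749.0, -176.0], [708.0, -157.0]] z 0.0795
blade 64 c [ 746.3 -344.9] size [31.1 39.2] corners [[722.0, -351.0], [757.0, -367.0], [771.0, -339.0], [735.0, -323.0]] z 0.0393
```

View pics/topcrop.png

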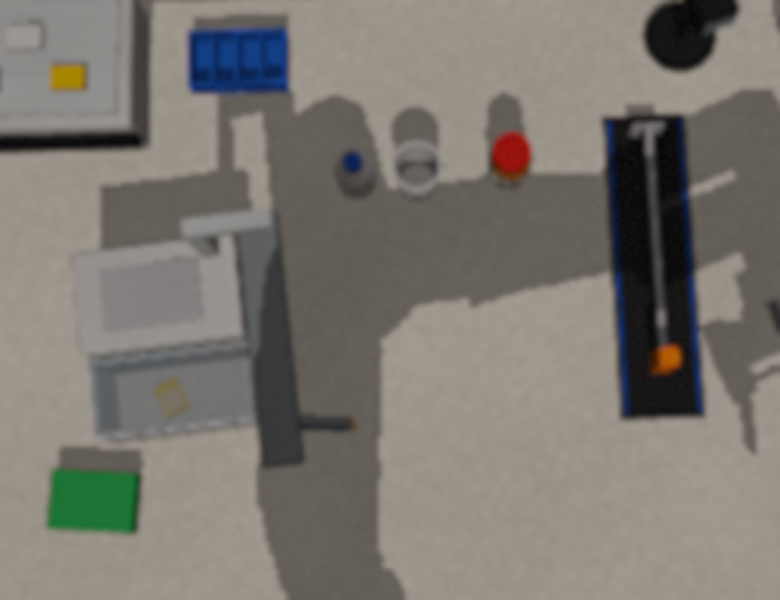

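View pics/scrop.png

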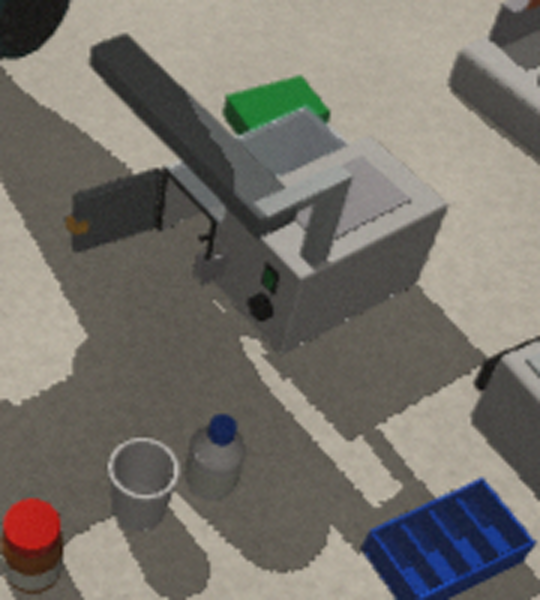

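The crops show:
- **Dryer:** the tunnel is glass-roofed, and the cassette inside is slightly turned (crop 170,398).
- **Door:** open about 90°, with its tip at crop (352,424).
- **Hook:** handle at crop (667,358), blade at (646,128).

Next I'll refine the numbers.

```bash
cat > m2.py <<'E'
from m import *
for n in('top','scene'):
    c=dict(np.load(f'pics/{n}1.npz')); P=cloud(c); ok=c['range_z']>0
    H=cv2.cvtColor(c['image'],cv2.COLOR_RGB2HSV); h,s,v=[H[...,i].astype(int) for i in range(3)]
    x,y,z=P[...,0],P[...,1],P[...,2]; print('==',n)
    B=lambda a,b,c_,d,e,f:ok&(x>a)&(x<b)&(y>c_)&(y<d)&(z>e)&(z<f)
    def big(m):
        k,l,st,_=cv2.connectedComponentsWithStats(m.astype(np.uint8)); 
        return l==1+np.argmax(st[1:,4])
    rect(P,big(B(.3,.65,-.05,.2,.215,.23)),'lamp')
    rect(P,big(B(.45,.65,.08,.3,.116,.124)),'unit')
    m=B(.4,.5,.1,.3,.088,.1); rect(P,big(m),'roof')
    m=B(.36,.46,-.05,.14,.04,.09); rect(P,big(m),'door')
    m=B(.36,.46,-.05,.14,.079,.09); rect(P,big(m),'doortop')
    rect(P,B(.42,.55,-.42,-.3,.06,.075)&(s>120),'handle')
    rect(P,B(.5,.7,-.42,-.3,.03,.045),'rod')
    rect(P,B(.72,.8,-.42,-.3,.03,.05),'blade')
    rect(P,B(.36,.5,.1,.28,-.01,.03)&(h>15)&(h<32)&(s>60),'cass'); 
    m=B(.38,.48,.1,.28,-.05,.2)&(h>15)&(h<32)&(s>50); print('yellowpx',np.argwhere(m).mean(0) if m.any() else 0,m.sum(), np.median(z[m]) if m.any() else 0)
    rect(P,B(.45,.6,-.55,-.42,.03,.05),'moulds')
    rect(P,B(.6,.8,-.14,.05,.05,.1),'cup+flask')
E
python3 m2.py
```

```text
== top
lamp 1271 c [485.7 102. ] size [260.9  96.1] corners [[350.0, 134.0], [362.0, 39.0], [621.0, 70.0], [610.0, 165.0]] z 0.2258
unit 1464 c [553.  214.1] size [115.8 179.4] corners [[487.0, 298.0], [504.0, 119.0], [619.0, 130.0], [602.0, 309.0]] z 0.1204
roof 1239 c [451.6 204.4] size [ 92.1 181.7] corners [[397.0, 290.0], [415.0, 109.0], [506.0, 119.0], [488.0, 299.0]] z 0.0915
door 83 c [411.   31.1] size [13.4 58. ] corners [[404.0, 60.0], [405.0, 2.0], [418.0, 2.0], [417.0, 60.0]] z 0.084
doortop 59 c [411.4  34.6] size [50.6 10.5] corners [[405.0, 9.0], [416.0, 9.0], [417.0, 60.0], [407.0, 60.0]] z 0.0851
handle 48 c [ 475.9 -351.4] size [20.5 21.1] corners [[465.0, -362.0], [486.0, -362.0], [486.0, -341.0], [465.0, -341.0]] z 0.0693
rod 126 c [ 600.  -349.6] size [199.7   8.5] corners [[500.0, -347.0], [500.0, -355.0], [700.0, -353.0], [700.0, -344.0]] z 0.0383
blade 41 c [ 744.7 -351.6] size [40. 32.] corners [[720.0, -345.0], [733.0, -374.0], [769.0, -358.0], [757.0, -329.0]] z 0.0389
cass few 0
yellowpx [221.75384615 236.73846154] 65 0.09095156154543882
moulds 100 c [ 53
[... 888 characters left out ...]
[ 479.1 -354.5] size [21.3 23.2] corners [[467.0, -365.0], [490.0, -366.0], [491.0, -344.0], [468.0, -343.0]] z 0.0687
rod 217 c [ 600.  -352.9] size [198.8   7.7] corners [[501.0, -350.0], [501.0, -358.0], [699.0, -355.0], [699.0, -348.0]] z 0.038
blade 100 c [ 746.  -345.7] size [32.  41.2] corners [[721.0, -353.0], [759.0, -368.0], [771.0, -338.0], [733.0, -323.0]] z 0.0385
cass few 0
yellowpx [166.75 363.25] 4 0.03935309298656792
moulds 178 c [ 534.4 -505. ] size [40.4 29.1] corners [[510.0, -499.0], [521.0, -526.0], [558.0, -511.0], [548.0, -484.0]] z 0.0407
cup+flask 514 c [705.6 -44.5] size [ 59.2 122.4] corners [[672.0, 15.0], [680.0, -107.0], [739.0, -104.0], [731.0, 19.0]] z 0.0648
```

Request:
{"api": "drive_tool", "payload": {
  "dp": [
    [0.91,0.525,-0.3],
    [0.91,0.525,-0.3],
    [0.91,0.525,-0.3],
    [0.91,0.525,-0.3],
    [0.91,0.525,-0.3],
    [0.91,0.525,-0.3],
    [0.91,0.525,-0.3],
    [0.91,0.525,-0.3],
    [0.91,0.525,-0.3],
    [0.91,0.525,-0.3],
    [0.91,0.525,-0.3],
    [0.91,0.525,-0.3],
    [0,0,0],
    [0,0,0]
  ],
  "rot": [
    [0,0,-0.0586],
    [0,0,-0.0586],
    [0,0,-0.0586],
    [0,0,-0.0586],
    [0,0,-0.0586],
    [0,0,-0.0586],
    [0,0,-0.0586],
    [0,0,-0.0586],
    [0,0,-0.0586],
    [0,0,-0.0586],
    [0,0,-0.0586],
    [0,0,-0.0586],
    [0,0,0],
    [0,0,0]
  ],
  "jaw": [0,0,0,0,0,0,0,0,0,0,0,0,0,0]
}}

```text
clock: 1.5
tcp_pos: [0.4771, -0.3528, 0.1317]
tcp_rot: [-180.0, 0.1, 0.8]
wrist_force: [-0.5, -0.4, -0.3]
opening: 0.996
grip_force: 0.0
```

Run:
```python
from m import *
s=env.state(); print(s['tcp_pos'],s['tcp_rot'])
c=shot('wrist','w1.png'); P=cloud(c); H=cv2.cvtColor(c['image'],cv2.COLOR_RGB2HSV); z=P[...,2]
m=(H[...,0]<18)&(H[...,1]>140)&(z>.06)&(z<.078)&(c['range_z']>0)
rect(P,m,'handle')
rect(P,(z>.03)&(z<.045)&(P[...,0]>.5)&(abs(P[...,1]+.353)<.04)&(c['range_z']>0),'rod')
for n in('top','scene'):
    c=dict(np.load(f'pics/{n}1.npz')); H=cv2.cvtColor(c['image'],cv2.COLOR_RGB2HSV)
    T=c['cam_to_world'];K=c['camera_matrix']
    sl=(slice(205,235),slice(220,255)) if n=='top' else (slice(155,185),slice(350,420))
    h=H[sl]; m=(h[...,0]>15)&(h[...,0]<32)&(h[...,1]>50)
    v,u=np.nonzero(m); v=v+sl[0].start;u=u+sl[1].start
    d=np.stack([(u-K[0,2])/K[0,0],(v-K[1,2])/K[1,1],np.ones(len(u))],-1)@T[:3,:3].T
    if len(u)>3: 
        q=T[:3,3]+d*((.009-T[2,3])/d[:,2:]); rect(q,np.ones(len(q),bool),n+' cass')
        a=np.radians(95.55); w=q[:,:2]-[.4603,.1097]; l=np.c_[w@[np.cos(a),np.sin(a)],w@[-np.sin(a),np.cos(a)]]; print(l.mean(0),l.min(0),l.max(0),len(l))
```

```text
[ 0.477092   -0.35276258  0.13172657] [-1.79967070e+02  1.03376346e-01  8.06418290e-01]
handle 688 c [ 477.9 -353.2] size [22.2 21.2] corners [[467.0, -343.0], [467.0, -364.0], [489.0, -364.0], [489.0, -343.0]] z 0.0681
rod 1695 c [ 572.3 -351.9] size [144.6   7.7] corners [[500.0, -349.0], [500.0, -357.0], [645.0, -354.0], [645.0, -347.0]] z 0.0375
top cass 65 c [450.9 221.7] size [40.1 28.1] corners [[427.0, 225.0], [439.0, 200.0], [475.0, 218.0], [463.0, 243.0]] z 0.009
[ 0.11156548 -0.002367  ] [ 0.09378693 -0.02298017] [0.12798702 0.01971205] 65
scene cass 4 c [388.5 124.4] size [ 1.2 59.3] corners [[363.0, 140.0], [413.0, 108.0], [414.0, 109.0], [364.0, 141.0]] z 0.009
[0.01802402 0.06526949] [0.00385406 0.04624024] [0.0402816  0.09307883] 4
```

Request:
{"api": "drive_tool", "payload": {
  "dp": [
    [0.01,-0.01,-0.8],
    [0.01,0,-0.8],
    [0,0,-0.8],
    [0,0,-0.6],
    [0,0,-0.3],
    [0,0,0],
    [0,0,0],
    [0,0,0],
    [0,0,0],
    [0,0,0],
    [0,0,0],
    [0,0,0]
  ],
  "rot": [
    [0,0,0],
    [0,0,0],
    [0,0,0],
    [0,0,0],
    [0,0,0],
    [0,0,0],
    [0,0,0],
    [0,0,0],
    [0,0,0],
    [0,0,0],
    [0,0,0],
    [0,0,0]
  ],
  "jaw": [0,0,0,0,0,0,255,255,255,255,255,255]
}}

```text
clock: 2.75
tcp_pos: [0.478, -0.3534, 0.0502]
tcp_rot: [180.0, -0.0, 0.7]
wrist_force: [-0.2, 0.6, 0.8]
opening: 0.523
grip_force: 0.0
```

Request:
{"api": "drive_tool", "payload": {
  "dp": [
    [0,0,0],
    [0,0,0],
    [0,0,0],
    [0,0,0],
    [0,0,0],
    [0,0,0],
    [0,0,0]
  ],
  "rot": [
    [0,0,0],
    [0,0,0],
    [0,0,0],
    [0,0,0],
    [0,0,0],
    [0,0,0],
    [0,0,0]
  ],
  "jaw": [255,255,255,255,255,255,255]
}}

```text
clock: 3.45
tcp_pos: [0.4779, -0.3534, 0.05]
tcp_rot: [180.0, 0.0, 0.7]
wrist_force: [-0.6, 0.1, -0.8]
opening: 0.233
grip_force: 30.0
```

Request:
{"api": "drive_tool", "payload": {
  "dp": [
    [0,0,0.3],
    [0,0,0.5],
    [0,0,0.5],
    [0,0,0.5],
    [0,0,0.5],
    [0,0,0.5],
    [0,0,0.5],
    [0,0,0.4],
    [0,0,0.3],
    [0,0,0]
  ],
  "rot": [
    [0,0,0],
    [0,0,0],
    [0,0,0],
    [0,0,0],
    [0,0,0],
    [0,0,0],
    [0,0,0],
    [0,0,0],
    [0,0,0],
    [0,0,0]
  ],
  "jaw": [255,255,255,255,255,255,255,255,255,255]
}}

```text
clock: 4.45
tcp_pos: [0.4785, -0.3539, 0.1516]
tcp_rot: [179.9, -0.1, 0.7]
wrist_force: [0.4, -1.0, -1.6]
opening: 0.235
grip_force: 30.0
```

```bash
cat > rod.py <<'E'
from m import *
import sys
s=env.state(); p=s['tcp_pos']; print(s['clock'],p.round(4),s['tcp_rot'].round(2),s['wrist_force'].round(2),s['grip_force'])
a=np.radians(s['tcp_rot'][2]); u=np.array([np.cos(a),np.sin(a)]); w=np.array([-u[1],u[0]])
for n in sys.argv[1:]:
    c=shot(n); P=cloud(c); d=P[...,:2]-p[:2]; l=d@u; t=d@w; z=P[...,2]
    for lo,hi in((.03,.09),(.1,.17),(.18,.26),(.274,.287)):
        m=(c['range_z']>0)&(l>lo)&(l<hi)&(abs(t)<.022)&(abs(z-(p[2]-.012))<.035)
        if m.sum()>5: print(n,(lo,hi),m.sum(),'l',l[m].mean().round(4),'t',t[m].mean().round(4),'ztop-tcp',(np.percentile(z[m],80)-p[2]).round(4))
E
python3 rod.py wrist scene top
```

```text
4.45 [ 0.4785 -0.3539  0.1516] [ 1.799e+02 -1.100e-01  7.200e-01] [ 0.4  -1.01 -1.58] 29.998927116394043
wrist (0.03, 0.09) 1278 l 0.062 t 0.0004 ztop-tcp -0.0115
wrist (0.1, 0.17) 1149 l 0.1207 t 0.0003 ztop-tcp -0.0114
scene (0.03, 0.09) 67 l 0.0605 t -0.0005 ztop-tcp -0.0115
scene (0.1, 0.17) 89 l 0.1359 t -0.0005 ztop-tcp -0.0117
scene (0.18, 0.26) 119 l 0.2211 t -0.0003 ztop-tcp -0.0118
scene (0.274, 0.287) 156 l 0.2807 t -0.0006 ztop-tcp -0.0112
top (0.03, 0.09) 16 l 0.0814 t 0.0035 ztop-tcp -0.0105
top (0.1, 0.17) 49 l 0.1345 t 0.0032 ztop-tcp -0.0117
top (0.18, 0.26) 57 l 0.2195 t 0.0034 ztop-tcp -0.0105
top (0.274, 0.287) 43 l 0.2766 t 0.0041 ztop-tcp -0.0116
```

Request:
{"api": "drive_tool", "payload": {
  "dp": [
    [0.0643,0.188,0],
    [0.0643,0.188,0],
    [0.0643,0.188,0],
    [0.0643,0.188,0],
    [0.0643,0.188,0],
    [0.0643,0.188,0],
    [0.0643,0.188,0],
    [0.0643,0.188,0],
    [0.0643,0.188,0],
    [0.0643,0.188,0],
    [0.0643,0.188,0],
    [0.0643,0.188,0],
    [0.0643,0.188,0],
    [0.0643,0.188,0],
    [0,0,0],
    [0,0,0]
  ],
  "rot": [
    [0,0,0.2258],
    [0,0,0.2258],
    [0,0,0.2258],
    [0,0,0.2258],
    [0,0,0.2258],
    [0,0,0.2258],
    [0,0,0.2258],
    [0,0,0.2258],
    [0,0,0.2258],
    [0,0,0.2258],
    [0,0,0.2258],
    [0,0,0.2258],
    [0,0,0.2258],
    [0,0,0.2258],
    [0,0,0],
    [0,0,0]
  ],
  "jaw": [255,255,255,255,255,255,255,255,255,255,255,255,255,255,255,255]
}}

```text
clock: 6.2
tcp_pos: [0.5002, -0.2875, 0.1494]
tcp_rot: [-180.0, -0.0, 95.4]
wrist_force: [0.3, 0.8, -1.5]
opening: 0.23
grip_force: 30.0
```

```bash
python3 rod.py wrist scene top
python3 - <<'E'
from m import *
c=shot('wrist','w2.png')
E
```

```text
6.2 [ 0.5002 -0.2875  0.1494] [-1.7996e+02 -3.0000e-02  9.5430e+01] [ 0.3   0.8  -1.53] 29.998802840709686
wrist (0.03, 0.09) 1273 l 0.0621 t 0.0005 ztop-tcp -0.0116
wrist (0.1, 0.17) 1165 l 0.1212 t 0.0005 ztop-tcp -0.0115
scene (0.03, 0.09) 35 l 0.0744 t -0.001 ztop-tcp -0.011
scene (0.1, 0.17) 73 l 0.1353 t -0.0006 ztop-tcp -0.0111
scene (0.18, 0.26) 79 l 0.2198 t -0.0007 ztop-tcp -0.0109
scene (0.274, 0.287) 83 l 0.278 t -0.0017 ztop-tcp -0.011
top (0.03, 0.09) 25 l 0.0548 t 0.0014 ztop-tcp -0.0106
top (0.1, 0.17) 53 l 0.1354 t 0.002 ztop-tcp -0.009
top (0.18, 0.26) 62 l 0.22 t 0.0022 ztop-tcp -0.0094
top (0.274, 0.287) 28 l 0.2803 t 0.0029 ztop-tcp -0.0072
```

View pics/w2.png

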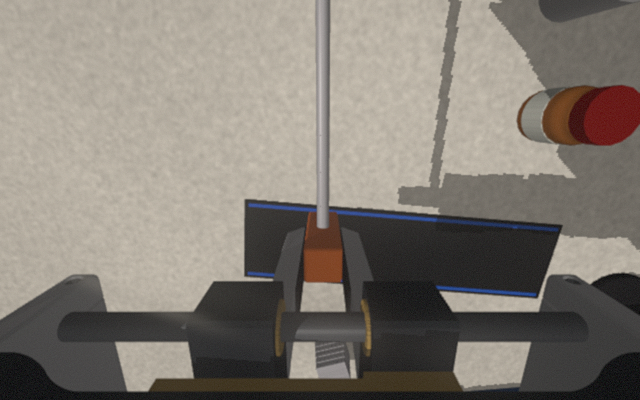

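The wrist view shows the handle (323,250) firmly held with the rod running straight ahead. Now I'll descend and drive in.

Request:
{"api": "drive_tool", "payload": {
  "dp": [
    [0,0,-0.5],
    [0,0,-0.8],
    [0,0,-0.8],
    [0,0,-0.7],
    [0,0,-0.4],
    [0,0,0],
    [-0.0646,0.664,0],
    [-0.0646,0.664,0],
    [-0.0646,0.664,0],
    [-0.0646,0.664,0],
    [-0.0646,0.664,0],
    [-0.0646,0.664,0],
    [-0.0646,0.664,0],
    [-0.0646,0.664,0],
    [-0.0646,0.664,0],
    [-0.0646,0.664,0],
    [0,0,0]
  ],
  "rot": [
    [0,0,0],
    [0,0,0],
    [0,0,0],
    [0,0,0],
    [0,0,0],
    [0,0,0],
    [0,0,0],
    [0,0,0],
    [0,0,0],
    [0,0,0],
    [0,0,0],
    [0,0,0],
    [0,0,0],
    [0,0,0],
    [0,0,0],
    [0,0,0],
    [0,0,0]
  ],
  "jaw": [255,255,255,255,255,255,255,255,255,255,255,255,255,255,255,255,255]
}}

```text
clock: 8.1
tcp_pos: [0.4839, -0.1194, 0.0699]
tcp_rot: [-180.0, -0.0, 95.7]
wrist_force: [-0.4, -0.3, -1.5]
opening: 0.232
grip_force: 30.0
```

Run:
```python
from m import *
s=env.state(); w=s['tcp_pos'][:2]-[.4603,.1097]; a=np.radians(95.55)
print(s['tcp_pos'],s['tcp_rot'],s['wrist_force'],'dryer',w@[np.cos(a),np.sin(a)],w@[-np.sin(a),np.cos(a)])
shot('top','t2.png'); shot('scene','s2.png')
a=cv2.resize(cv2.imread('pics/t2.png')[170:320,190:330],None,fx=3,fy=3,interpolation=2)
b=cv2.resize(cv2.imread('pics/s2.png')[110:260,320:460],None,fx=2.7,fy=3,interpolation=2)
cv2.imwrite('pics/c2.png',np.hstack([a,b])[:, :800])
```

```text
[ 0.48392977 -0.11939813  0.06988239] [-1.79984152e+02 -4.57950981e-02  9.57007010e+01] [-0.43284264 -0.33557631 -1.50651506] dryer -0.23030949672850953 -0.0013619196991454183
```

View pics/c2.png

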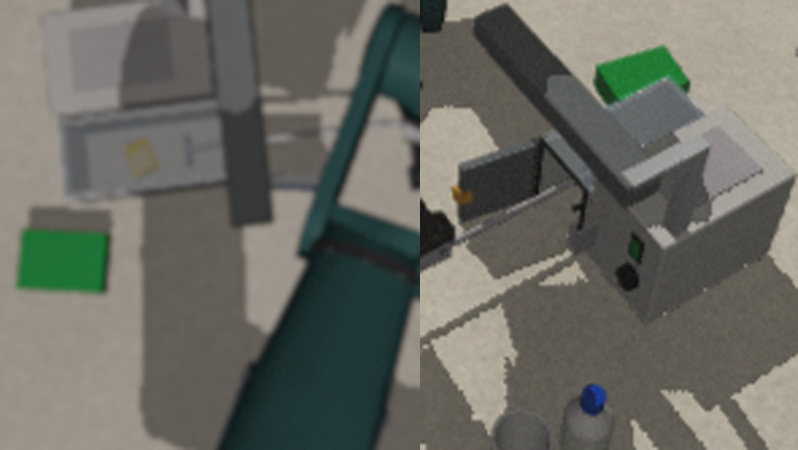

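The crop shows the blade inside the mouth at (188,150), in line with the cassette at (142,156). I'll carry on over it, then lower behind it.

Request:
{"api": "drive_tool", "payload": {
  "dp": [
    [-0.056,0.575,0],
    [-0.056,0.575,0],
    [-0.056,0.575,0],
    [-0.056,0.575,0],
    [-0.056,0.575,0],
    [-0.056,0.575,0],
    [-0.056,0.575,0],
    [0,0,0],
    [0,0,-0.25],
    [0,0,-0.3],
    [0,0,-0.2],
    [0,0,-0.08],
    [0,0,0]
  ],
  "rot": [
    [0,0,0],
    [0,0,0],
    [0,0,0],
    [0,0,0],
    [0,0,0],
    [0,0,0],
    [0,0,0],
    [0,0,0],
    [0,0,0],
    [0,0,0],
    [0,0,0],
    [0,0,0],
    [0,0,0]
  ],
  "jaw": [255,255,255,255,255,255,255,255,255,255,255,255,255]
}}

```text
clock: 9.5
tcp_pos: [0.474, -0.0213, 0.0485]
tcp_rot: [-179.9, -0.0, 95.5]
wrist_force: [-1.0, 0.3, -1.5]
opening: 0.234
grip_force: 30.0
```

```bash
cat > pos.py <<'E'
from m import *
import sys
s=env.state(); w=s['tcp_pos'][:2]-[.4603,.1097]; a=np.radians(95.55)
print(s['clock'],s['tcp_pos'],s['tcp_rot'],s['wrist_force'],'dryer',w@[np.cos(a),np.sin(a)],w@[-np.sin(a),np.cos(a)])
c=shot('top',sys.argv[1]); H=cv2.cvtColor(c['image'],cv2.COLOR_RGB2HSV); K=c['camera_matrix'];T=c['cam_to_world']
v,u=np.nonzero((H[...,0]>15)&(H[...,0]<32)&(H[...,1]>50))
d=np.stack([(u-K[0,2])/K[0,0],(v-K[1,2])/K[1,1],np.ones(len(u))],-1)@T[:3,:3].T
q=T[:3,3]+d*((.009-T[2,3])/d[:,2:]); w=q[:,:2]-[.4603,.1097]; l=np.c_[w@[np.cos(a),np.sin(a)],w@[-np.sin(a),np.cos(a)]]
m=(abs(l[:,1])<.07)&(l[:,0]<.17)&(l[:,0]>-.3); l=l[m]; print('yellow',len(l),l.mean(0),l.min(0),l.max(0),cv2.minAreaRect((l*1000).astype(np.float32)))
E
python3 pos.py t3.png
```

```text
9.5 [ 0.47400828 -0.02125601  0.04847698] [-1.79920457e+02 -2.08166675e-02  9.55153476e+01] [-0.95912252  0.28147563 -1.50376492] dryer -0.1316678972590094 -0.0009786919474279367
yellow 51 [ 0.11137273 -0.00272777] [ 0.09378693 -0.02298017] [0.12768547 0.01928714] ((112.44331359863281, -1.5551071166992188), (28.063796997070312, 40.22768783569336), 21.12465476989746)
```

Request:
{"api": "drive_tool", "payload": {
  "dp": [
    [0.02,-0.2,0],
    [0.02,-0.2,0],
    [0.039,-0.401,0],
    [0.039,-0.401,0],
    [0.039,-0.401,0],
    [0.039,-0.401,0],
    [0.039,-0.401,0],
    [0.039,-0.401,0],
    [0.039,-0.401,0],
    [0.039,-0.401,0],
    [0.039,-0.401,0],
    [0.039,-0.401,0],
    [0.039,-0.401,0],
    [0.039,-0.401,0]
  ],
  "rot": [
    [0,0,0],
    [0,0,0],
    [0,0,0],
    [0,0,0],
    [0,0,0],
    [0,0,0],
    [0,0,0],
    [0,0,0],
    [0,0,0],
    [0,0,0],
    [0,0,0],
    [0,0,0],
    [0,0,0],
    [0,0,0]
  ],
  "jaw": [255,255,255,255,255,255,255,255,255,255,255,255,255,255]
}}

```text
clock: 10.95
tcp_pos: [0.4872, -0.1521, 0.0492]
tcp_rot: [180.0, -0.0, 95.6]
wrist_force: [-0.4, 0.6, -1.6]
opening: 0.232
grip_force: 30.0
```

```bash
python3 pos.py t4.png
```

```text
10.95 [ 0.48723929 -0.15207387  0.04924232] [ 1.79996337e+02 -5.60738118e-04  9.55596340e+01] [-0.36515267  0.59418996 -1.5972619 ] dryer -0.26315213441493535 -0.0014957085350057082
yellow 10 [-0.09655995  0.05741402] [-0.09992577  0.05211116] [-0.09218847  0.06296626] ((-95.86092376708984, 57.34511184692383), (10.532004356384277, 7.0177083015441895), 83.6624526977539)
```

Request:
{"api": "drive_tool", "payload": {
  "dp": [
    [0.039,-0.401,0],
    [0.039,-0.401,0],
    [0.039,-0.401,0],
    [0.039,-0.401,0],
    [0.039,-0.401,0],
    [0.039,-0.401,0],
    [0.039,-0.401,0],
    [0.039,-0.401,0],
    [0.039,-0.401,0],
    [0.039,-0.401,0],
    [0.039,-0.401,0],
    [0.039,-0.401,0],
    [0.039,-0.401,0],
    [0,0,0]
  ],
  "rot": [
    [0,0,0],
    [0,0,0],
    [0,0,0],
    [0,0,0],
    [0,0,0],
    [0,0,0],
    [0,0,0],
    [0,0,0],
    [0,0,0],
    [0,0,0],
    [0,0,0],
    [0,0,0],
    [0,0,0],
    [0,0,0]
  ],
  "jaw": [255,255,255,255,255,255,255,255,255,255,255,255,255,255]
}}

```text
clock: 12.4
tcp_pos: [0.5, -0.2831, 0.0493]
tcp_rot: [180.0, 0.0, 95.5]
wrist_force: [-0.0, -0.7, -1.0]
opening: 0.234
grip_force: 30.0
```

```bash
python3 pos.py t5.png
```

```text
12.4 [ 0.49996406 -0.2830876   0.04929719] [1.79983667e+02 4.26079834e-02 9.54848557e+01] [-0.01803815 -0.68066462 -1.00697874] dryer -0.39478236641222153 -0.0014899232309010593
yellow 112 [-0.12883086  0.00805842] [-0.14779187 -0.02171069] [-0.09218847  0.06254503] ((-124.74935150146484, 23.376201629638672), (93.64178466796875, 39.08135986328125), 70.249755859375)
```

Request:
{"api": "drive_tool", "payload": {
  "dp": [
    [0,0,0.3],
    [0,0,0.6],
    [0,0,0.8],
    [0,0,0.8],
    [0,0,0.8],
    [0,0,0.7],
    [-0.063,-0.2008,0],
    [-0.063,-0.2008,0],
    [-0.063,-0.2008,0],
    [-0.063,-0.2008,0],
    [-0.063,-0.2008,0],
    [-0.063,-0.2008,0],
    [-0.063,-0.2008,0],
    [-0.063,-0.2008,0],
    [-0.063,-0.2008,0],
    [-0.063,-0.2008,0],
    [-0.063,-0.2008,0],
    [-0.063,-0.2008,0],
    [-0.063,-0.2008,0],
    [-0.063,-0.2008,0]
  ],
  "rot": [
    [0,0,0],
    [0,0,0],
    [0,0,0],
    [0,0,0],
    [0,0,0],
    [0,0,0],
    [0,0,-0.2256],
    [0,0,-0.2256],
    [0,0,-0.2256],
    [0,0,-0.2256],
    [0,0,-0.2256],
    [0,0,-0.2256],
    [0,0,-0.2256],
    [0,0,-0.2256],
    [0,0,-0.2256],
    [0,0,-0.2256],
    [0,0,-0.2256],
    [0,0,-0.2256],
    [0,0,-0.2256],
    [0,0,-0.2256]
  ],
  "jaw": [255,255,255,255,255,255,255,255,255,255,255,255,255,255,255,255,255,255,255,255]
}}

```text
clock: 14.45
tcp_pos: [0.4781, -0.3517, 0.151]
tcp_rot: [179.9, -0.1, 0.6]
wrist_force: [0.6, -0.8, -2.4]
opening: 0.235
grip_force: 30.0
```

```bash
python3 pos.py t6.png; python3 rod.py scene
```

```text
14.45 [ 0.47805159 -0.35168361  0.15104485] [ 1.79936682e+02 -7.27903084e-02  5.71773611e-01] [ 0.59415333 -0.76396854 -2.39218469] dryer -0.4609375555495999 0.02695405169910576
yellow 126 [-0.12909273  0.0068572 ] [-0.14779187 -0.02085338] [-0.09218847  0.06254503] ((-124.74935150146484, 23.376201629638672), (93.64178466796875, 39.08135986328125), 70.249755859375)
14.5 [ 0.4777 -0.3526  0.151 ] [ 1.7988e+02 -6.0000e-02  3.5000e-01] [-0.19 -0.43 -2.14] 29.99919444322586
scene (0.03, 0.09) 65 l 0.0603 t -0.001 ztop-tcp -0.0105
scene (0.1, 0.17) 87 l 0.1368 t -0.0009 ztop-tcp -0.0104
scene (0.18, 0.26) 121 l 0.2218 t -0.0009 ztop-tcp -0.0107
scene (0.274, 0.287) 163 l 0.2809 t -0.0011 ztop-tcp -0.0099
```

Request:
{"api": "drive_tool", "payload": {
  "dp": [
    [0,0,-0.6],
    [0,0,-0.8],
    [0,0,-0.8],
    [0,0,-0.7],
    [0,0,-0.5],
    [0,0,-0.35],
    [0,0,-0.2],
    [0,0,-0.06],
    [0,0,0],
    [0,0,0],
    [0,0,0],
    [0,0,0],
    [0,0,0],
    [0,0,0],
    [0,0,0],
    [0,0,0],
    [0,0,0],
    [0,0,0]
  ],
  "rot": [
    [0,0,0],
    [0,0,0],
    [0,0,0],
    [0,0,0],
    [0,0,0],
    [0,0,0],
    [0,0,0],
    [0,0,0],
    [0,0,0],
    [0,0,0],
    [0,0,0],
    [0,0,0],
    [0,0,0],
    [0,0,0],
    [0,0,0],
    [0,0,0],
    [0,0,0],
    [0,0,0]
  ],
  "jaw": [255,255,255,255,255,255,255,255,255,255,150,150,100,60,20,0,0,0]
}}

```text
clock: 16.35
tcp_pos: [0.4778, -0.3518, 0.049]
tcp_rot: [180.0, 0.0, 0.8]
wrist_force: [-0.1, -1.2, -1.0]
opening: 0.875
grip_force: 0.0
```

Request:
{"api": "drive_tool", "payload": {
  "dp": [
    [0,0,0.4],
    [0,0,0.8],
    [0,0,0.8],
    [0,0,0.8],
    [0,0,0.8],
    [0,0,0.6],
    [0,0,0]
  ],
  "rot": [
    [0,0,0],
    [0,0,0],
    [0,0,0],
    [0,0,0],
    [0,0,0],
    [0,0,0],
    [0,0,0]
  ],
  "jaw": [0,0,0,0,0,100,255]
}}

```text
clock: 17.05
tcp_pos: [0.4791, -0.353, 0.1577]
tcp_rot: [179.8, -0.3, 0.8]
wrist_force: [0.5, 0.2, 1.2]
opening: 0.866
grip_force: 0.0
```

```bash
cat > chk.py <<'E'
from m import *
a=np.radians(95.55); X=np.array([np.cos(a),np.sin(a)]); Y=np.array([-X[1],X[0]])
s=env.state(); p=s['tcp_pos']; print(s['clock'],p.round(4),s['tcp_rot'].round(2),s['wrist_force'].round(2),s['opening'])
c=shot('wrist'); print('cam rel tcp',(c['cam_to_world'][:3,3]-p).round(3))
for n in('scene','top'):
    c=shot(n,n+'_chk.png'); P=cloud(c); ok=c['range_z']>0; x,y,z=P[...,0],P[...,1],P[...,2]
    B=lambda a,b,c_,d,e,f:ok&(x>a)&(x<b)&(y>c_)&(y<d)&(z>e)&(z<f)
    H=cv2.cvtColor(c['image'],cv2.COLOR_RGB2HSV)
    rect(P,B(.42,.55,-.42,-.3,.06,.078)&(H[...,1]>120)&(H[...,0]<20),'handle'); rect(P,B(.5,.7,-.42,-.3,.03,.045),'rod')
    rect(P,B(.43,.55,-.08,.05,.004,.02),'cass')
    w=P[...,:2]-[.4603,.1097]; L=np.stack([w@X,w@Y],-1)*1000
    m=ok&(L[...,0]>-110)&(L[...,0]<-5)&(abs(L[...,1]-45)<35)&(z>.02)&(z<.095)
    for lo in range(-105,0,10):
        k=m&(L[...,0]>lo)&(L[...,0]<=lo+10)
        if k.sum()>2: q=L[k]; print(n,lo+5,k.sum(),'y',np.percentile(q[:,1],[5,50,95]).round(1),'zmax',z[k].max().round(3))
E
python3 chk.py
```

```text
17.05 [ 0.4791 -0.353   0.1577] [179.75  -0.27   0.81] [0.45 0.24 1.17] 0.8662974923614779
cam rel tcp [0.081 0.002 0.162]
handle 71 c [ 478.7 -353. ] size [21.4 23.7] corners [[467.0, -363.0], [490.0, -364.0], [491.0, -343.0], [467.0, -342.0]] z 0.0683
rod 219 c [ 599.6 -351.2] size [199.    7.9] corners [[500.0, -349.0], [500.0, -357.0], [699.0, -353.0], [699.0, -346.0]] z 0.0381
cass 102 c [466.4 -18.7] size [78.3 53.1] corners [[432.0, -51.0], [483.0, -63.0], [501.0, 13.0], [450.0, 26.0]] z 0.0078
scene -100 57 y [49.7 54.3 62.1] zmax 0.086
scene -90 51 y [48.3 50.7 57.5] zmax 0.087
scene -80 45 y [47.7 50.  55.2] zmax 0.087
scene -70 55 y [46.4 48.5 55.8] zmax 0.088
scene -60 54 y [44.8 47.  55.7] zmax 0.087
scene -50 49 y [43.4 45.6 52.3] zmax 0.087
scene -40 46 y [41.8 44.7 51.8] zmax 0.086
scene -30 54 y [40.4 43.1 50.9] zmax 0.087
scene -20 49 y [39.3 42.3 49.9] zmax 0.087
scene -10 40 y [39.9 41.3 48.4] zmax 0.087
handle few 3
rod 99 c [ 621.3 -347.9] size [151.7   9.2] corners [[545.0, -345.0], [546.0, -354.0], [697.0, -351.0], [697.0, -342.0]] z 0.038
cass 186 c [490.4 -16.8] size [127.8 117.9] corners [[430.0, -79.0], [548.0, -82.0], [551.0, 46.0], [433.0, 49.0]] z 0.0059
top -100 12 y [53.3 59.2 65. ] zmax 0.087
top -90 15 y [53.1 60.8 64.5] zmax 0.089
top -80 15 y [51.7 58.9 63.8] zmax 0.092
top -70 16 y [50.8 57.6 62.9] zmax 0.088
top -60 14 y [49.6 56.2 61.5] zmax 0.088
top -50 14 y [48.4 55.3 59.4] zmax 0.087
top -40 4 y [55.  56.9 58. ] zmax 0.087
```

The hook is back on its mat (handle 478.7,-353; yaw about 0.6°), and the cassette lies flat in front of the mouth. Next is the door.

Request:
{"api": "drive_tool", "payload": {
  "dp": [
    [0,0,0.6],
    [-0.24,0.862,0.205],
    [-0.24,0.862,0.205],
    [-0.24,0.862,0.205],
    [-0.24,0.862,0.205],
    [-0.24,0.862,0.205],
    [-0.24,0.862,0.205],
    [-0.24,0.862,0.205],
    [-0.24,0.862,0.205],
    [-0.24,0.862,0.205],
    [-0.24,0.862,0.205],
    [-0.24,0.862,0.205],
    [-0.24,0.862,0.205],
    [-0.24,0.862,0.205],
    [-0.24,0.862,0.205],
    [-0.24,0.862,0.205],
    [-0.24,0.862,0.205],
    [0,0,0],
    [0,0,0]
  ],
  "rot": [
    [0,0,0],
    [0,0,0.1974],
    [0,0,0.1974],
    [0,0,0.1974],
    [0,0,0.1974],
    [0,0,0.1974],
    [0,0,0.1974],
    [0,0,0.1974],
    [0,0,0.1974],
    [0,0,0.1974],
    [0,0,0.1974],
    [0,0,0.1974],
    [0,0,0.1974],
    [0,0,0.1974],
    [0,0,0.1974],
    [0,0,0.1974],
    [0,0,0.1974],
    [0,0,0],
    [0,0,0]
  ],
  "jaw": [255,255,255,255,255,255,255,255,255,255,255,255,255,255,255,255,255,255,255]
}}

```text
clock: 19.1
tcp_pos: [0.3818, -0.0071, 0.2512]
tcp_rot: [180.0, 0.0, 95.5]
wrist_force: [1.2, 0.4, -0.7]
opening: 0.006
grip_force: 0.0
```

Request:
{"api": "drive_tool", "payload": {
  "dp": [
    [0,0,0],
    [0,0,0],
    [0,0,0],
    [0,0,0],
    [0,0,0],
    [0,0,0],
    [0,0,0],
    [0,0,0],
    [0,0,0],
    [0,0,0]
  ],
  "rot": [
    [0.187,0.018,0],
    [0.187,0.018,0],
    [0.187,0.018,0],
    [0.187,0.018,0],
    [0.187,0.018,0],
    [0.187,0.018,0],
    [0.187,0.018,0],
    [0.187,0.018,0],
    [0,0,0],
    [0,0,0]
  ],
  "jaw": [255,255,255,255,255,255,255,255,255,255]
}}

```text
clock: 20.1
tcp_pos: [0.3819, -0.008, 0.2504]
tcp_rot: [-179.9, -45.1, 95.3]
wrist_force: [-0.0, 0.2, 0.1]
opening: 0.006
grip_force: 0.0
```

```bash
cat > st.py <<'E'
from h import *
from scipy.spatial.transform import Rotation as Ro
def st():
    s=env.state(); a=np.radians(95.55); M=np.array([[np.cos(a),-np.sin(a),0],[np.sin(a),np.cos(a),0],[0,0,1]])
    R=Ro.from_euler('xyz',s['tcp_rot'],degrees=True).as_matrix(); d=lambda v:(M.T@v).round(3)
    p=M.T@(s['tcp_pos']-[.4603,.1097,0])
    print(s['clock'],'tcp',s['tcp_pos'].round(4),'dryer',p.round(4),'tip',(p+.017*M.T@R[:,2]).round(4),'zt',d(R[:,2]),'yt',d(R[:,1]),'F',d(s['wrist_force']),'op',s['opening'].round(3),'j',s['joints'].round(0))
if __name__=='__main__': st()
E
python3 st.py
```

```text
Traceback (most recent call last):
  File "st.py", line 8, in <module>
    if __name__=='__main__': st()
                             ~~^^
  File "st.py", line 7, in st
    print(s['clock'],'tcp',s['tcp_pos'].round(4),'dryer',p.round(4),'tip',(p+.017*M.T@R[:,2]).round(4),'zt',d(R[:,2]),'yt',d(R[:,1]),'F',d(s['wrist_force']),'op',s['opening'].round(3),'j',s['joints'].round(0))
                                                                                                                                                                  ^^^^^^^^^^^^^^^^^^
AttributeError: 'float' object has no attribute 'round'
```

Request:
{"api": "drive_tool", "payload": {
  "dp": [
    [0.04,0,-0.6],
    [0,0,-0.8],
    [0,0,-0.8],
    [0,0,-0.8],
    [0,0,-0.8],
    [0,0,-0.8],
    [0,0,-0.8],
    [0,0,-0.8],
    [0,0,-0.7],
    [0,0,-0.3],
    [0,0,0],
    [-0.039,0.398,0],
    [-0.039,0.398,0],
    [-0.039,0.398,0],
    [0,0,0]
  ],
  "rot": [
    [0,0,0],
    [0,0,0],
    [0,0,0],
    [0,0,0],
    [0,0,0],
    [0,0,0],
    [0,0,0],
    [0,0,0],
    [0,0,0],
    [0,0,0],
    [0,0,0],
    [0,0,0],
    [0,0,0],
    [0,0,0],
    [0,0,0]
  ],
  "jaw": [255,255,255,255,255,255,255,255,255,255,255,255,255,255,255]
}}

```text
clock: 21.6
tcp_pos: [0.3794, 0.0241, 0.0714]
tcp_rot: [179.9, -45.1, 95.7]
wrist_force: [-0.8, 0.0, 0.1]
opening: 0.007
grip_force: 0.0
```

```bash
sed -i "s/s\['opening'\].round(3)/s['opening']/" st.py
cat > path.py <<'E'
# TCP waypoints (dryer frame, mm) as the door goes to a; rows in drive units
import numpy as np,sys
from st import *
st()
s=env.state(); b=np.radians(95.55); M=np.array([[np.cos(b),-np.sin(b)],[np.sin(b),np.cos(b)]])
cur=s['tcp_pos'][:2]; Hg=np.array([-8,47.5]); 
for a in map(float,sys.argv[1:]):
    h=6*np.cos(a)+12.5*np.sin(a)
    tip=Hg+65*np.array([-np.sin(a),-np.cos(a)])+(6+h)*np.array([-np.cos(a),np.sin(a)])
    w=M@((tip-[12,0])/1000)+[.4603,.1097]; print(a,'tcp dryer',(tip-[12,0]).round(1),'row',((w-cur)/.025).round(3)); cur=w
E
python3 path.py 1.69 1.6 1.5 1.4 1.3 1.2 1.1 1.0 .9 .8 .7 .6 .5 .4 .3 .25 .2 .15 .1 .05 0
```

```text
21.6 tcp [0.3794 0.0241 0.0714] dryer [-0.0773  0.0888  0.0714] tip [-0.0653  0.0888  0.0594] zt [ 0.708  0.    -0.706] yt [ 0.002 -1.     0.001] F [0.117 0.763 0.096] op 0.006787927605934776 j [-35.   4. 109.  33.  98. -45.]
1.69 tcp dryer [-82.4  72.8] row [ 0.657 -0.141]
1.6 tcp dryer [-84.4  67.7] row [ 0.21 -0.06]
1.5 tcp dryer [-86.2  61.7] row [ 0.244 -0.046]
1.4 tcp dryer [-87.3  55.5] row [ 0.253 -0.022]
1.3 tcp dryer [-87.9  49. ] row [0.259 0.003]
1.2 tcp dryer [-87.8  42.4] row [0.263 0.03 ]
1.1 tcp dryer [-86.9  35.7] row [0.264 0.059]
1.0 tcp dryer [-85.4  29. ] row [0.261 0.088]
0.9 tcp dryer [-83.1  22.4] row [0.255 0.118]
0.8 tcp dryer [-80.   15.9] row [0.244 0.148]
0.7 tcp dryer [-76.1   9.8] row [0.23  0.177]
0.6 tcp dryer [-71.6   4. ] row [0.212 0.204]
0.5 tcp dryer [-66.3  -1.3] row [0.19 0.23]
0.4 tcp dryer [-60.4  -6. ] row [0.165 0.253]
0.3 tcp dryer [-53.9 -10. ] row [0.136 0.273]
0.25 tcp dryer [-50.5 -11.8] row [0.057 0.143]
0.2 tcp dryer [-47.  -13.4] row [0.048 0.147]
0.15 tcp dryer [-43.4 -14.7] row [0.04 0.15]
0.1 tcp dryer [-39.6 -15.9] row [0.031 0.152]
0.05 tcp dryer [-35.9 -16.8] row [0.022 0.155]
0.0 tcp dryer [-32.  -17.5] row [0.013 0.156]
```

Request:
{"api": "drive_tool", "payload": {
  "dp": [
    [0.3,-0.07,0],
    [0.357,-0.07,0],
    [0.21,-0.06,0],
    [0.244,-0.046,0],
    [0.253,-0.022,0],
    [0.259,0.003,0],
    [0.263,0.03,0],
    [0.264,0.059,0],
    [0.261,0.088,0],
    [0.255,0.118,0],
    [0.244,0.148,0],
    [0.23,0.177,0],
    [0.212,0.204,0],
    [0.19,0.23,0],
    [0,0,0]
  ],
  "rot": [
    [0,0,0],
    [0,0,0],
    [0,0,0],
    [0,0,0],
    [0,0,0],
    [0,0,0],
    [0,0,0],
    [0,0,0],
    [0,0,0],
    [0,0,0],
    [0,0,0],
    [0,0,0],
    [0,0,0],
    [0,0,0],
    [0,0,0]
  ],
  "jaw": [255,255,255,255,255,255,255,255,255,255,255,255,255,255,255]
}}

```text
clock: 23.1
tcp_pos: [0.469, 0.0433, 0.0711]
tcp_rot: [179.9, -45.1, 95.7]
wrist_force: [0.5, -0.2, -0.5]
opening: 0.004
grip_force: 0.0
```

```bash
cat > door.py <<'E'
from m import *
import sys
from st import st
st(); a=np.radians(95.55); X=np.array([np.cos(a),np.sin(a)]); Y=np.array([-X[1],X[0]])
for n in('scene','top'):
    c=shot(n,n+sys.argv[1]+'.png'); P=cloud(c); z=P[...,2]; w=P[...,:2]-[.4603,.1097]; L=np.stack([w@X,w@Y],-1)*1000
    H=cv2.cvtColor(c['image'],cv2.COLOR_RGB2HSV)
    m=(c['range_z']>0)&(abs(z-.085)<.004)&(L[...,0]<-2)&(L[...,0]>-110)&(abs(L[...,1])<75)
    for lo in range(-60,60,10):
        k=m&(L[...,1]>lo)&(L[...,1]<=lo+10)
        if k.sum()>2: print(n,'y',lo+5,k.sum(),'x',np.median(L[k][:,0]).round(1))
    k=(c['range_z']>0)&(H[...,0]>10)&(H[...,0]<30)&(H[...,1]>90)&(z>.02)&(z<.08)&(L[...,0]<0)&(L[...,0]>-110)&(abs(L[...,1])<80)
    if k.any(): print(n,'brass',k.sum(),np.median(L[k],0).round(1))
a=cv2.resize(cv2.imread(f'pics/scene{sys.argv[1]}.png')[110:260,320:460],None,fx=4,fy=4,interpolation=2); cv2.imwrite(f'pics/d{sys.argv[1]}.png',a)
E
python3 door.py A
```

```text
23.1 tcp [0.469  0.0433 0.0711] dryer [-0.067  -0.0022  0.0711] tip [-0.0549 -0.0022  0.0591] zt [ 0.708 -0.001 -0.706] yt [ 0.001 -1.     0.002] F [-0.208 -0.516 -0.516] op 0.004496490349220747 j [-27.  13.  99.  37.  95. -39.]
scene y -35 6 x -55.5
scene y -25 16 x -52.3
scene y -15 15 x -48.1
scene y -5 14 x -41.8
scene y 5 20 x -34.1
scene y 15 11 x -24.9
scene y 25 13 x -21.8
scene y 35 14 x -15.9
scene y 45 10 x -10.5
scene brass 22 [-60.9 -34.8]
top y -25 9 x -53.4
top y -15 9 x -49.2
top y -5 9 x -61.2
top y 5 7 x -64.4
top y 15 3 x -83.1
top brass 2 [-60.4 -30.3]
```

View pics/dA.png

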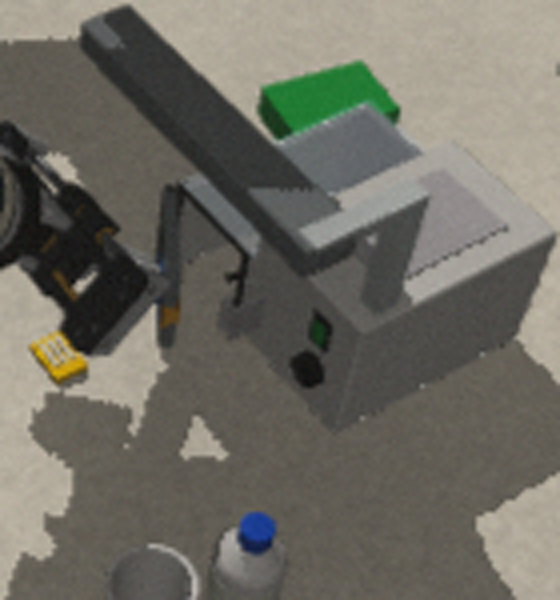

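The crop shows the fingertips on the door's outer face (165,280), the door about half closed, and the cassette flat and clear at (58,357). Measured a ≈ 0.52 agrees with the model, so I'll continue.

Request:
{"api": "drive_tool", "payload": {
  "dp": [
    [0.165,0.253,0],
    [0.136,0.273,0],
    [0.057,0.143,0],
    [0.048,0.147,0],
    [0.04,0.15,0],
    [0,0,0]
  ],
  "rot": [
    [0,0,0],
    [0,0,0],
    [0,0,0],
    [0,0,0],
    [0,0,0],
    [0,0,0]
  ],
  "jaw": [255,255,255,255,255,255]
}}

```text
clock: 23.8
tcp_pos: [0.4796, 0.0672, 0.0711]
tcp_rot: [179.9, -45.1, 95.6]
wrist_force: [0.4, -0.5, 1.0]
opening: 0.006
grip_force: 0.0
```

```bash
python3 door.py B
```

```text
23.8 tcp [0.4796 0.0672 0.0711] dryer [-0.0442 -0.0151  0.0711] tip [-0.0321 -0.0151  0.0591] zt [ 0.708 -0.001 -0.706] yt [ 0.    -1.     0.001] F [-0.508 -0.353  1.03 ] op 0.005913455876417982 j [-25.  13.  99.  38.  93. -37.]
scene y -45 12 x -22.9
scene y -35 13 x -24.5
scene y -25 16 x -22.9
scene y -15 17 x -18.7
scene y -5 14 x -20.1
scene y 5 9 x -16.4
scene y 15 13 x -15.0
scene y 25 6 x -14.2
scene y 35 17 x -8.4
scene y 45 9 x -7.6
scene brass 21 [-29.7 -46.7]
top y -5 5 x -54.6
```

Request:
{"api": "drive_tool", "payload": {
  "dp": [
    [0.018,0.076,0],
    [0.016,0.076,0],
    [0.015,0.076,0]
  ],
  "rot": [
    [0,0,0],
    [0,0,0],
    [0,0,0]
  ],
  "jaw": [255,255,255]
}}

```text
clock: 24.2
tcp_pos: [0.4807, 0.0713, 0.0708]
tcp_rot: [180.0, -44.9, 95.6]
wrist_force: [-2.4, -6.9, 1.2]
opening: 0.005
grip_force: 3.5
```

Request:
{"api": "drive_tool", "payload": {
  "dp": [
    [0.01,0.05,0],
    [0.01,0.05,0]
  ],
  "rot": [
    [0,0,0],
    [0,0,0]
  ],
  "jaw": [255,255]
}}

```text
clock: 24.4
tcp_pos: [0.481, 0.0734, 0.0707]
tcp_rot: [-180.0, -44.9, 95.5]
wrist_force: [-3.0, -8.7, 3.2]
opening: 0.006
grip_force: 4.2
```

```bash
python3 door.py C
```

```text
24.4 tcp [0.481  0.0734 0.0707] dryer [-0.0382 -0.0171  0.0707] tip [-0.0262 -0.0171  0.0587] zt [ 0.706  0.    -0.708] yt [ 0. -1. -0.] F [-8.327  3.853  3.184] op 0.005994658935487217 j [-24.  13.  99.  38.  93. -36.]
scene y -45 14 x -14.8
scene y -35 13 x -20.6
scene y -25 16 x -16.0
scene y -15 12 x -18.4
scene y -5 13 x -15.1
scene y 5 17 x -14.4
scene y 15 7 x -12.1
scene y 25 13 x -10.3
scene y 35 11 x -8.8
scene y 45 9 x -8.7
scene brass 9 [-24.8 -46.8]
```

Request:
{"api": "drive_tool", "payload": {
  "dp": [
    [0.008,0.05,0],
    [0.008,0.05,0]
  ],
  "rot": [
    [0,0,0],
    [0,0,0]
  ],
  "jaw": [255,255]
}}

```text
clock: 24.7
tcp_pos: [0.4813, 0.0762, 0.0708]
tcp_rot: [-180.0, -45.0, 95.5]
wrist_force: [-1.9, -5.5, 1.0]
opening: 0.003
grip_force: 2.4
```

Request:
{"api": "drive_tool", "payload": {
  "dp": [
    [0.006,0.05,0],
    [0.006,0.05,0]
  ],
  "rot": [
    [0,0,0],
    [0,0,0]
  ],
  "jaw": [255,255]
}}

```text
clock: 24.9
tcp_pos: [0.4818, 0.0795, 0.0708]
tcp_rot: [180.0, -45.0, 95.5]
wrist_force: [-1.5, -4.0, 0.6]
opening: 0.005
grip_force: 1.9
```

```bash
python3 door.py D
```

```text
24.9 tcp [0.4818 0.0795 0.0708] dryer [-0.0321 -0.0185  0.0708] tip [-0.0201 -0.0185  0.0588] zt [ 0.708 -0.    -0.707] yt [-0. -1.  0.] F [-3.878  1.909  0.56 ] op 0.005195299940089873 j [-23.  13.  99.  38.  93. -36.]
scene y -45 10 x -11.9
scene y -35 16 x -8.0
scene y -25 15 x -9.5
scene y -15 14 x -12.2
scene y -5 14 x -10.6
scene y 5 10 x -10.0
scene y 15 10 x -11.2
scene y 25 12 x -10.3
scene y 35 13 x -9.0
scene y 45 10 x -7.4
scene brass 9 [ -8.5 -48.8]
```

Request:
{"api": "drive_tool", "payload": {
  "dp": [
    [0.02,-0.2,0],
    [0.04,-0.4,0],
    [0.06,-0.6,0],
    [0.06,-0.6,0],
    [0.06,-0.6,0],
    [0.06,-0.6,0],
    [0.06,-0.6,0.3],
    [0,0,0.8],
    [0,0,0.8],
    [0,0,0.8],
    [0,0,0.8],
    [0,0,0.6],
    [0,0,0],
    [0,0,0]
  ],
  "rot": [
    [0,0,0],
    [0,0,0],
    [0,0,0],
    [0,0,0],
    [0,0,0],
    [0,0,0],
    [0,0,0],
    [0,0,0],
    [0,0,0],
    [0,0,0],
    [0,0,0],
    [0,0,0],
    [0,0,0],
    [0,0,0]
  ],
  "jaw": [255,255,255,255,255,255,255,255,255,255,255,255,255,255]
}}

```text
clock: 26.4
tcp_pos: [0.491, -0.0105, 0.1733]
tcp_rot: [179.9, -45.1, 95.6]
wrist_force: [0.3, 0.2, -1.1]
opening: 0.007
grip_force: 0.0
```

```bash
python3 door.py E; python3 chk.py | grep -E "handle|rod|cass"; python3 pos.py t9.png | tail -1
python3 - <<'E'
import cv2,numpy as np
cv2.imwrite('pics/f.png',cv2.resize(cv2.imread('pics/sceneE.png')[100:350,190:510],None,fx=2.4,fy=2.4,interpolation=2))
E
```

```text
26.4 tcp [ 0.491  -0.0105  0.1733] dryer [-0.1226 -0.0189  0.1733] tip [-0.1106 -0.0189  0.1613] zt [ 0.708 -0.001 -0.706] yt [-0.001 -1.     0.001] F [ 0.138 -0.266 -1.134] op 0.007040314694861223 j [-31.  12.  88.  36. 107. -34.]
scene y -45 15 x -12.2
scene y -35 10 x -13.1
scene y -25 14 x -12.1
scene y -15 13 x -9.3
scene y -5 11 x -12.1
scene y 5 14 x -9.9
scene y 15 10 x -11.1
scene y 25 11 x -8.9
scene y 35 11 x -9.2
scene y 45 10 x -7.6
scene brass 8 [-10.8 -49.2]
handle 69 c [ 479.1 -352.9] size [21.3 24.8] corners [[466.0, -363.0], [491.0, -364.0], [492.0, -343.0], [467.0, -342.0]] z 0.0683
rod 217 c [ 600.  -351.2] size [198.4   7.9] corners [[501.0, -349.0], [501.0, -357.0], [699.0, -353.0], [699.0, -346.0]] z 0.0382
cass 108 c [494.4  -3.2] size [ 98.9 114.9] corners [[428.0, -40.0], [541.0, -63.0], [561.0, 34.0], [448.0, 57.0]] z 0.0075
handle 39 c [ 476.  -350.9] size [20.3 21.9] corners [[465.0, -340.0], [466.0, -362.0], [487.0, -362.0], [486.0, -340.0]] z 0.0682
rod 58 c [ 654.5 -347.7] size [90.2  9. ] corners [[609.0, -343.0], [609.0, -353.0], [700.0, -352.0], [700.0, -343.0]] z 0.0387
cass 145 c [489.  -13.1] size [113.4 113.6] corners [[432.0, -69.0], [545.0, -70.0], [546.0, 43.0], [433.0, 44.0]] z 0.0068
yellow 175 [-0.14749024 -0.01175976] [-0.18882063 -0.06990202] [-0.11548186  0.02533753] ((-151.4916229248047, -22.010242462158203), (73.93244171142578, 93.80294799804688), 1.8420192003250122)
```

View pics/f.png

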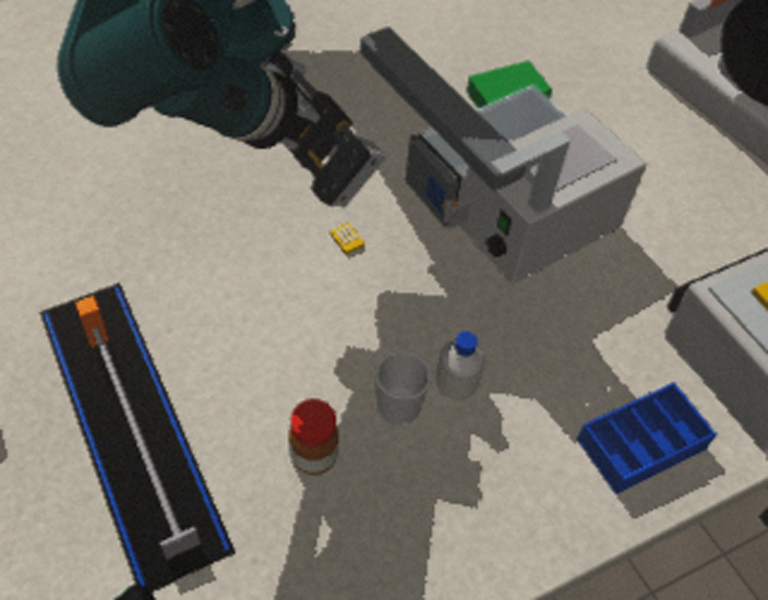

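The picture shows the door staying shut after release (435,180), with the face line at about 0.04–0.05 rad. The cassette lies flat on the bench at (347,238), the hook is along its mat, and the bystanders are in place.

```bash
python3 -c "
from station import ticket
print(ticket.hand_in())"
```

```text
the job is handed in; nothing more can be done
None
```

I've handed the job in, and no verdict came back: by my last camera check the door is shut and holding, the cassette lies flat about 130 mm in front of the mouth, the hook is back along its mat, and the bystanders looked unmoved.

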